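Put the last slat on the drying stack, free the sagging bolt and hold the cage gate ajar

TASK

A rinsed aluminium slat still lies in the swing of the little quarantine cage's gate: lay it flat on the drying stack to finish its top layer, beside the single slat up there and parallel to it, with a gap for the air between the two and without pushing the stack about. Then draw the gate's barrel bolt, whose nose sags and hangs behind the bent, hooked lip of its keeper: lift the bolt by its upright knob before and while you pull it back towards the hinges. Swing the gate out against its spring to about 40 degrees and finish there, bolt still drawn, holding the gate ajar in the gripper so that I can reach in; leave the other things on the bench where they are.

Things in the scene. Friction and masses are not known exactly. Their poses are not given: they have to be found in the camera images.
- cage: grey steel-framed quarantine cage with clear panes, about 90 mm deep, 192 wide, 147 high, fixed; origin on the bench under its middle, x from its gate side to its back, y to the hinge side (left, seen from the gate), z up. The gate (wire mesh in a frame, lower edge 11 mm over the bench) closes its -x side, mid-plane at x = -45 mm, top rail's top at z = 147 mm
- keeper_lip (a point): top of the keeper's bent lip on the cage's post, 156 mm over the bench, leaning away from the hinges; the bolt's notched nose hangs behind it. The keeper's loop round the nose stands 10 mm further from the hinges, 27 mm wide, top 185 mm over the bench
- gate (a joint): the gate's hinge, rad: 0 closed, grows as the free edge swings out towards the cage's -x, stop at 1.4. A spring closes it with 0.3 N m at 0 and 0.25 N m more per rad; let go, it shuts
- gate_hinge (a point): point on the gate's vertical hinge axis at the height of the gate's top rail (cage frame x = -55, y = 74, z = 147 mm)
- gate_edge (a point): outermost top corner point of the gate's free edge, 140 mm from the hinge axis along the gate
- bolt_slide (a joint): travel of the bolt along the gate's top rail, m: about 0 shot home, grows as it is pulled towards the hinges (cage +y while the gate is shut); range -0.006 to 0.044; the nose is clear of the keeper from 0.030. Friction about 1 N. Pulled unlifted, the nose hooks on the keeper's lip at about 0.006; push it home again to lift it free
- bolt_lift (a joint): tilt of the bolt about its rear end, rad: 0 sagging (its rest, nose lowest), grows as the knob is lifted, stop at 0.14. The nose passes over the lip from about 0.06; the pivot is 54 mm behind the knob and travels with it, so 0.07 is 4 mm and the stop is 7.5 mm of lift at the knob
- bolt_knob (a point): middle of the bolt's knob, an upright round steel grip 17 mm across and 31 mm tall (16 mm below to 15 mm above this point) on a thinner stem, 46 mm over the gate's top rail; with the bolt home 116 mm from the hinge axis along the gate. Free all round but for the bolt's wire guide 18 mm towards the keeper, top 178 mm over the bench
- slat: loose slat to be stacked: an aluminium slat, 90 x 22 x 15 mm with two small screw holes, about 85 g; origin at the centre of its underside, x along its length, z up. Lies flat in front of the gate, roughly pointing at it
- stack_1: bottom layer of the drying stack (on the bench before the particle counter's screen): an aluminium slat, 90 x 22 x 15 mm with two small screw holes, about 85 g; origin at the centre of its underside, x along its length, z up. stack_1 and stack_2 lie parallel, 56 mm apart; stack_2 on stack_1's +y side, so the stack's middle is 28 mm from stack_1's origin along its y
- stack_2: other slat of the stack's bottom layer, same size
- stack_3: slat of the stack's second layer, same size, lying across the bottom ones at 90 degrees, underside 15 mm and top 30 mm over the bench; 28 mm from the stack's middle to stack_1's -x side
- stack_4: other slat of the second layer, 28 mm from the middle to stack_1's +x side
- stack_5: the single slat of the third (top) layer, same size, lying right above stack_2 and parallel to it, underside 30 mm over the bench; the free place is above stack_1
- lens_barrel: bystander: black sensor barrel standing on end beside the gate's swing, 46 mm across, 70 mm high; origin under its middle
- petri_dish: bystander: round clear dish, 58 mm across, 15 mm high
- tape_roll: bystander: roll of black tape, 58 mm across, 19 mm high
- tweezers: bystander: steel tweezers lying flat, 126 mm long, 9 mm high
- gauge: bystander: round pressure gauge lying on its back, 51 mm across, 24 mm high
- wash_bottle: bystander: white wash bottle with red swan neck, 62 mm across, 187 mm high
Mind the look-alikes: they are no part of the job. What is shaped like the stack_1 but brown is not meant.

How it is judged:
By the outcome, as a careful person would: the job done as asked, in the order asked, and still so for the second after the job is handed in, while the arm keeps its last pose, push and grip.
It also fails if it takes over 48 s, if anything falls off the work surface, if the arm or the gripper's body presses on something with over 40 N, if the wrist force passes 120 N, or if a joint passes its speed limit or range.

ROBOT

A 6-joint arm with a two-finger parallel gripper is mounted at the origin on a cart in front of the work surface, level with it; the furniture and walls round the work are solid. World frame = base frame: x ahead of the robot, y to its left, z up, the work surface at z = 0. Lengths are in m, angles in rad, forces in N, time in s.
With the tool pointing down it reaches from about 0.275 to 0.775 m from the base axis. Payload 14.6 kg.
Tool frame: the origin (TCP) lies at the very end of the fingers, on their centre line; the grasp point (between the pads) lies 19 mm behind it (manip.hold_point_z is the distance from the TCP to the grasp point, in m); z points along the fingers, y is the line along which they close (so a half turn about z gives the same grasp; the last joint's range is limited). The gripper opens to 85 mm and grips with 20 to 120 N. Pads are 22 mm wide; open, the fingers measure 114 mm over their backs; the gripper's body (76 mm by 85 mm) begins 54 mm behind the grasp point. The pads swing forward as they close: fully open they stand 13 mm farther back than shut.
Start: joints at [1.023, 0.263, -0.048, 1.259, 0, 1.415], TCP at [0.201, 0.485, 0.231] pointing down, gripper open.
Joint ranges: [-2.65, 2.65], [-0.89, 1.7], [-1.18, 1.37], [-2.13, 2.11], [-1.35, 1.29], [-3.14, 3.14]. Speed limits (rad/s): [1.89, 1.89, 2.57, 2.79, 3.14, 3.14].

INTERFACE

Orientations are given as a unit quaternion [x, y, z, w].
In Python, from cell import telemetry, eyes, order, models, manip gives the robot as it stands.
- The arm moves only by the shell command python3 -m inch 'ROWS' [FORCE]. ROWS is JSON, a list of rows, each a list of 3 entries, a list of its own where there are three numbers: the shift along the tool's x, y, z in cm, then the turn, a rotation vector about the tool's x, y, z in degrees, then the opening, from 0 (shut) to 1 (fully open). A call has 1 to 12 rows; each row shifts and turns the commanded pose from where the row before left it, along the tool's axes as they then stand; what a row does not reach is not made up. A row lasts 1/8 s, in which the tool goes at most 62.5 mm and 10.7 degrees, less where a joint would pass 70% of its speed; a pose out of reach is approached as far as the arm can. A call is refused whole if a number of a shift passes 6.25 or a number of a turn 10.7, either way. A call with a gripper value outside its range is refused whole. The fingers move at their own pace and stop on an object; FORCE is the grip in N (left out, the last holds). Time passes only in rows, so rows that do not move let the fingers close. It gives the time, the measured TCP pose, the force, the opening and the grip force at its end, in the units of the state.
- telemetry.get_state(): the state, without advancing time (a new reading comes with each control period).
- eyes.grab_frame(name): name is "scene" or "top" or "wrist"; returns a dict with "pixels" (480x640x3 uint8, blue, green, red), "camera_matrix" (3x3 intrinsics, pixels), "k1" (the pictures are not rectified: a ray, as slopes to the right and down, at radius r is drawn at 1 + k1 r^2 times it, then the intrinsics apply), "position" and "attitude" of the camera in the world. Camera axes: x right, y down, z forward; pixel columns grow to the right and rows downward; lengths in m; the calibration is good to about 2 mm. A picture is of the moment at which its call begins. There is no depth.
- order.job_done(): hands the job in; it is judged then, once.
Trained networks look in a picture, given as the dict that the camera call returned (one of the last four; its "shot" number tells which), for a name from the list of things; names that differ only in an ending like _2 or _b are one class to them, and where a whole thing is asked for, a point or a joint stands for the part that bears it (a point fixed in the world has none). Each returns a list of dicts, best first, with "p" (0 to 1); they miss things now and then, are a little off and sometimes report something else, mostly with a low value. They report only what shows in the picture. A call takes as long as a camera call. They do not tell look-alikes from the thing itself.
- models.trace(picture, target): "mask" (480x640 bool, what is visible of it) and "rect" ([left, top, right, bottom] in pixels, round what is visible of it).
- models.landmark_of(picture, target): "point" ([row, column] in pixels: a listed point, or the origin of a listed thing).
The state is a dict: "t": time; "joint_pos": joint angles; "joint_velocities": joint speeds; "joint_torque": joint torques, N m; "ee_pos": TCP position; "orientation": TCP orientation; "contact_force": force on the tool from outside, world axes, zero at the start; "wrist_torque": the same for the moment, N m; "gripper_width": finger opening in m; "gripper_force": force on a finger pad.
Only numpy, scipy, OpenCV 4.12 (cv2) and the standard library are available. Lean on these libraries where they do the work, as an engineer would, in place of code of your own. Each camera call takes 0.05 s, during which the arm holds its last target. There are 200 camera calls.

## Working session

There is one attempt and no reset: what is moved stays moved. The work goes in short steps, Python scripts to look and compute and a shell command to move; the robot and the scene stay as the last step left them, time stands still between calls to the robot, and variables do not carry over. Pictures are saved under pics/ and viewed, at most 14 in all, crops included, and the job is handed in when it is done.

```bash
ls; mkdir -p pics; cat > h.py <<'E'
import numpy as np, cv2
from scipy.spatial.transform import Rotation as R
from cell import telemetry, eyes, order, models, manip
def ray(f,rc):
    K=np.array(f["camera_matrix"]);u=np.array([(rc[1]-K[0,2])/K[0,0],(rc[0]-K[1,2])/K[1,1]])
    s=u.copy()
    for _ in range(20): s=u/(1+f["k1"]*(s@s))
    a=np.array(f["attitude"]); M=R.from_quat(a).as_matrix() if a.size==4 else a.reshape(3,3)
    d=M@np.array([s[0],s[1],1]); return np.array(f["position"]),d/np.linalg.norm(d)
def atz(f,rc,z):
    p,d=ray(f,rc); return p+d*(z-p[2])/d[2]
def tri(rs):
    A=0;b=0
    for p,d in rs:
        P=np.eye(3)-np.outer(d,d);A=A+P;b=b+P@p
    x=np.linalg.solve(A,b); return x,[np.linalg.norm((np.eye(3)-np.outer(d,d))@(x-p)) for p,d in rs]
def proj(f,X):
    a=np.array(f["attitude"]); M=R.from_quat(a).as_matrix() if a.size==4 else a.reshape(3,3)
    c=M.T@(np.array(X)-f["position"]);s=c[:2]/c[2];s=s*(1+f["k1"]*(s@s));K=np.array(f["camera_matrix"])
    return K[1,1]*s[1]+K[1,2],K[0,0]*s[0]+K[0,2]
E
cat > a.py <<'E'
from h import *
s=telemetry.get_state();print({k:np.round(v,3) for k,v in s.items()})
F={}
for c in ["scene","top","wrist"]:
    f=F[c]=eyes.grab_frame(c);cv2.imwrite(f"pics/{c}0.png",f["pixels"]);print(c,np.round(f["position"],3),np.round(f["attitude"],3),f["k1"],f["camera_matrix"][0][0])
    for n in ["slat","stack_1","keeper_lip","gate_hinge","gate_edge","bolt_knob","cage","lens_barrel"]:
        try:
            for r in models.landmark_of(f,n)[:7]: print(c,n,np.round(r["p"],2),np.round(r["point"],1))
        except Exception as e: print(c,n,e)
print(manip.hold_point_z)
E
python3 a.py
```

```text
pics
{'t': np.float64(0.0), 'joint_pos': array([ 1.023,  0.264, -0.049,  1.259,  0.   ,  1.416]), 'joint_velocities': array([ 0.001,  0.   ,  0.   ,  0.   , -0.   , -0.001]), 'joint_torque': array([-3.0000e-03, -6.3763e+01,  3.8457e+01,  1.4000e-02, -0.0000e+00,
        0.0000e+00]), 'ee_pos': array([0.201, 0.485, 0.231]), 'orientation': array([ 0.195,  0.981, -0.   , -0.   ]), 'contact_force': array([-0.51 , -0.296, -0.845]), 'wrist_torque': array([-0.032,  0.017, -0.003]), 'gripper_force': np.float64(0.0), 'gripper_width': np.float64(0.085)}
scene [-0.306 -0.462  0.704] [ 0.746 -0.443  0.246 -0.432] -0.04327114512537698 485.2743521688152
scene slat 0.73 [275.6 213.5]
scene stack_1 0.81 [269.5 271.3]
scene stack_1 0.65 [287.5 266.4]
scene stack_1 0.58 [262.1 473. ]
scene stack_1 0.5 [355.5 463.8]
scene stack_1 0.47 [293.6 281.2]
scene stack_1 0.46 [276.7 286.8]
scene stack_1 0.44 [285.5 269.9]
scene keeper_lip 0.69 [204.9 254.1]
scene gate_hinge 0.97 [213.  193.1]
scene gate_hinge 0.38 [271.2 274.1]
scene gate_edge 0.79 [208.1 246.2]
scene bolt_knob 0.77 [188.8 236. ]
scene cage 0.59 [279.5 285.8]
scene cage 0.55 [243.4 232.7]
scene lens_barrel 0.73 [259.4 179.6]
top [0.284 0.025 1.611] [ 0.71  -0.698  0.067 -0.06 ] -0.05373102980295738 511.6192666944293
top slat 0.58 [286.4 224.4]
top stack_1 0.78 [180.1 398.6]
top stack_1 0.77 [267.2 266.3]
top stack_1 0.54 [278.2 284.1]
top stack_1 0.54 [284.1 274.4]
top stack_1 0.44 [267.9 279.8]
top stack_1 0.37 [269.5 271.2]
top keeper_lip 0.85 [237.4 236.9]
top gate_edge 0.57 [242.9 232.1]
top bolt_knob 0.47 [243.4 220.4]
top cage 0.8 [247.8 213.1]
top cage 0.59 [280.4 181.4]
top cage 0.48 [264.3 190.1]
top lens_barrel 0.78 [277.  182.8]
wrist [0.13  0.515 0.373] [0.822 0.549 0.085 0.127] -0.03529439121839651 423.099709708505
wrist slat 0.66 [447.2 211.1]
wrist lens_barrel 0.91 [427.3 327.1]
0.0187
```

```bash
python3 - <<'E'
import cv2
a=cv2.imread('pics/top0.png');cv2.imwrite('pics/t1.png',cv2.resize(a[150:330,140:340],None,fx=4,fy=3.33)) 
a=cv2.imread('pics/top0.png')[180:320,150:310];cv2.imwrite('pics/t1.png',cv2.resize(a,(686,600),interpolation=cv2.INTER_CUBIC))
E
```

```text
(no output)
```

View pics/scene0.png

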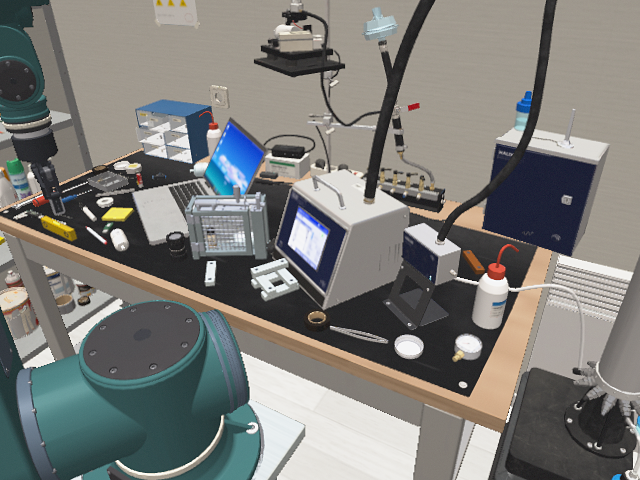

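View pics/t1.png

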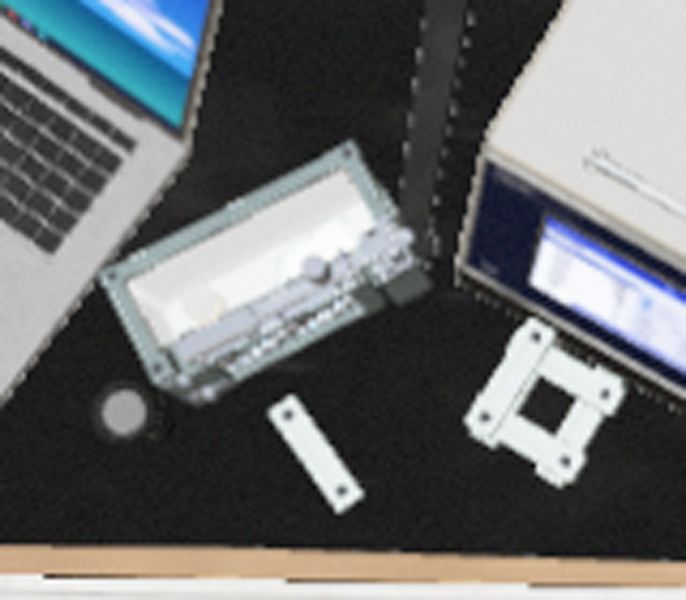

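The scene view shows the cage at about (230,225), the loose slat at (210,273) and the stack at (273,278). In the top crop, the uninterrupted top slat is on the stack's left, (535,340)–(483,425), so the free place is on its right.

```bash
cat > b.py <<'E'
from h import *
f={c:eyes.grab_frame(c) for c in ["scene","top","wrist"]}
for n in ["slat","keeper_lip","gate_hinge","gate_edge","bolt_knob"]:
    r=[];
    for c in f:
        l=models.landmark_of(f[c],n)
        if l: r.append(ray(f[c],l[0]["point"]))
    if len(r)>1: print(n,*[np.round(x,4) for x in tri(r)])
def rectpts(fr,n,z,i=0):
    for t in models.trace(fr,n)[:8]:
        m=t["mask"].astype(np.uint8);ys,xs=np.nonzero(m)
        P=np.array([atz(fr,(y,x),z)[:2] for y,x in zip(ys,xs)]);
        q=cv2.minAreaRect((P*1000).astype(np.float32));print(n,round(t["p"],2),len(ys),np.round(t["rect"]),np.round(q[0],1),np.round(q[1],1),round(q[2],1))
rectpts(f["top"],"slat",.015);rectpts(f["top"],"stack_1",.045)
rectpts(f["scene"],"slat",.015);rectpts(f["scene"],"stack_1",.045)
E
python3 b.py
```

```text
slat [0.406  0.2725 0.0058] [0.0036 0.0055 0.003 ]
keeper_lip [0.5402 0.2171 0.1535] [0.0007 0.0007]
gate_hinge [0.4585 0.3477 0.1454] [0.0043 0.0043]
gate_edge [0.5313 0.2315 0.1419] [0.0029 0.0029]
bolt_knob [0.3909 0.114  0.279 ] [0.0172 0.0172]
slat 0.75 200 [214. 275. 233. 301.] [413.2 275. ] [88.4 23.1] 35.9
stack_1 0.73 150 [268. 278. 285. 290.] [420.  111.2] [64.2 22. ] 60.2
stack_1 0.73 119 [273. 263. 294. 274.] [464.3  83.2] [56.6 20.7] 64.4
stack_1 0.67 187 [390. 167. 410. 193.] [ 754.1 -278.5] [83.5 24.8] 37.6
stack_1 0.65 180 [260. 256. 279. 281.] [467.7 133.5] [21.5 82.6] 57.9
stack_1 0.6 85 [278. 275. 289. 295.] [420.4  91.3] [21.8 60.1] 62.7
stack_1 0.29 476 [415. 225. 444. 251.] [ 571.8 -373.4] [ 60.2 100.2] 37.3
slat 0.57 212 [209. 260. 217. 287.] [404.8 264.5] [100.2  23.3] 37.0
stack_1 0.88 377 [252. 259. 289. 276.] [459.2 125.9] [41.2 96.1] 60.3
stack_1 0.62 114 [249. 275. 278. 287.] [413.4 108.5] [35.  63.8] 54.1
stack_1 0.54 243 [277. 271. 300. 289.] [443.3  64.8] [79.  29.7] 60.2
stack_1 0.53 257 [463. 250. 486. 272.] [ 707.8 -297.1] [95.3 30. ] 37.1
stack_1 0.49 301 [254. 276. 277. 296.] [396.1  92.8] [90.9 31.1] 59.9
stack_1 0.47 233 [260. 284. 295. 302.] [393.   55.2] [35.7 84.9] 64.1
stack_1 0.24 2403 [189. 184. 263. 257.] [616.6 379.2] [425.2 209.9] 35.8
```

```bash
cat > plan.py <<'E'
import sys; from h import *
# usage: plan x y z phi n   -> rows (cm, deg) of n equal steps, tool pointing down
def plan(T,phi,n):
    s=telemetry.get_state();p=np.array(s["ee_pos"]);Rm=R.from_quat(s["orientation"])
    y=np.array([np.cos(np.radians(phi)),np.sin(np.radians(phi)),0]);z=np.array([0,0,-1.]);x=np.cross(y,z)
    Rt=R.from_matrix(np.array([x,y,z]).T);rv=(Rm.inv()*Rt).as_rotvec();d=(np.array(T)-p)/n
    print("pos",np.round(p,4),"total",np.round(np.array(T)-p,4),"rv",np.round(np.degrees(rv),2))
    for i in range(n):
        Rc=Rm*R.from_rotvec(rv*i/n);print([list(np.round(Rc.inv().apply(d)*100,2)),list(np.round(np.degrees(rv)/n,2))])
if __name__=="__main__":
    a=list(map(float,sys.argv[1:]));plan(a[:3],a[3],int(a[4]))
E
python3 - <<'E'
from h import *
f=eyes.grab_frame("wrist");s=telemetry.get_state();Rm=R.from_quat(s["orientation"])
print(Rm.inv().apply(np.array(f["position"])-s["ee_pos"]),(Rm.inv()*R.from_quat(f["attitude"])).as_matrix().round(3))
E
python3 plan.py .45 .20 .26 126 8
```

```text
[ 0.07721836  0.00021079 -0.14175768] [[-0.    -0.953 -0.302]
 [ 1.     0.    -0.   ]
 [ 0.    -0.302  0.953]]
pos [0.201  0.485  0.2313] total [ 0.249  -0.285   0.0287] rv [  0.   -0.  -58.5]
[[np.float64(-4.24), np.float64(-2.1), np.float64(-0.36)], [np.float64(0.0), np.float64(-0.0), np.float64(-7.31)]]
[[np.float64(-3.94), np.float64(-2.62), np.float64(-0.36)], [np.float64(0.0), np.float64(-0.0), np.float64(-7.31)]]
[[np.float64(-3.57), np.float64(-3.1), np.float64(-0.36)], [np.float64(0.0), np.float64(-0.0), np.float64(-7.31)]]
[[np.float64(-3.15), np.float64(-3.53), np.float64(-0.36)], [np.float64(0.0), np.float64(-0.0), np.float64(-7.31)]]
[[np.float64(-2.67), np.float64(-3.9), np.float64(-0.36)], [np.float64(0.0), np.float64(-0.0), np.float64(-7.31)]]
[[np.float64(-2.15), np.float64(-4.21), np.float64(-0.36)], [np.float64(0.0), np.float64(-0.0), np.float64(-7.31)]]
[[np.float64(-1.6), np.float64(-4.45), np.float64(-0.36)], [np.float64(0.0), np.float64(-0.0), np.float64(-7.31)]]
[[np.float64(-1.02), np.float64(-4.62), np.float64(-0.36)], [np.float64(0.0), np.float64(-0.0), np.float64(-7.31)]]
```

```bash
sed -i 's/print(\[list(np.round(Rc.inv().apply(d)\*100,2)),list(np.round(np.degrees(rv)\/n,2))\])/print((Rc.inv().apply(d)*100).round(2).tolist(),(np.degrees(rv)\/n).round(2).tolist())/' plan.py
python3 -m inch '[[[-4.24,-2.1,-0.36],[0,0,-7.3],1],[[-3.94,-2.62,-0.36],[0,0,-7.3],1],[[-3.57,-3.1,-0.36],[0,0,-7.3],1],[[-3.15,-3.53,-0.36],[0,0,-7.3],1],[[-2.67,-3.9,-0.36],[0,0,-7.3],1],[[-2.15,-4.21,-0.36],[0,0,-7.3],1],[[-1.6,-4.45,-0.36],[0,0,-7.3],1],[[-1.0,-4.62,-0.36],[0,0,-7.4],1],[[0,0,0],[0,0,0],1],[[0,0,0],[0,0,0],1]]'
cat > c.py <<'E'
import sys;from h import *
f=eyes.grab_frame("wrist");cv2.imwrite(f"pics/{sys.argv[1]}.png",f["pixels"])
np.savez("f_"+sys.argv[1],**{k:np.array(v) for k,v in f.items()})
for n in sys.argv[2:]:
    for r in models.landmark_of(f,n)[:7]: print(n,round(r["p"],2),np.round(r["point"],1),*[np.round(atz(f,r["point"],z)[:2],4) for z in (0,.03,.15,.19)])
def rectpts(fr,n,z):
    for t in models.trace(fr,n)[:7]:
        ys,xs=np.nonzero(t["mask"])
        P=np.array([atz(fr,(y,x),z)[:2] for y,x in zip(ys,xs)])
        q=cv2.minAreaRect((P*1000).astype(np.float32));print(n,round(t["p"],2),len(ys),np.round(t["rect"]),np.round(q[0],1),np.round(q[1],1),round(q[2],1))
if "slat" in sys.argv: rectpts(f,"slat",.015)
if "stack_1" in sys.argv:rectpts(f,"stack_1",.045)
E
python3 c.py w1 slat stack_1 bolt_knob gate_edge gate_hinge keeper_lip
```

```text
t: 3.75
ee_pos: [0.4493, 0.1999, 0.26]
orientation: [-0.308, 0.951, 0.0, -0.0]
contact_force: [-0.8, 0.5, -0.4]
gripper_width: 0.0849
gripper_force: 0.0
slat 0.85 [207.2 401. ] [0.4119 0.2722] [0.41   0.2634] [0.4025 0.2284] [0.4001 0.2167]
stack_1 0.91 [171.  240.2] [0.4739 0.1268] [0.4674 0.1289] [0.4414 0.1373] [0.4328 0.1401]
stack_1 0.83 [105.2 223.8] [0.4326 0.0823] [0.4292 0.0878] [0.4155 0.1094] [0.411  0.1167]
stack_1 0.75 [150.  209.4] [0.4744 0.0928] [0.4678 0.0974] [0.4417 0.116 ] [0.433  0.1222]
stack_1 0.64 [124.9 263.1] [0.4262 0.121 ] [0.4233 0.1235] [0.4115 0.1336] [0.4076 0.137 ]
stack_1 0.56 [161.9 245. ] [0.4641 0.1258] [0.4584 0.128 ] [0.4353 0.1367] [0.4276 0.1396]
stack_1 0.47 [397.6 319.7] [0.6358 0.3371] [0.6172 0.3235] [0.5428 0.2691] [0.5181 0.251 ]
bolt_knob 0.71 [398.2 318.2] [0.6374 0.3362] [0.6187 0.3227] [0.5439 0.2685] [0.5189 0.2505]
gate_edge 0.7 [352.8 288.6] [0.6086 0.2757] [0.592  0.2666] [0.5258 0.2306] [0.5037 0.2185]
keeper_lip 0.78 [359.  254.1] [0.6372 0.2496] [0.6185 0.2425] [0.5437 0.2142] [0.5188 0.2048]
slat 0.63 2417 [389. 160. 419. 259.] [411.3 272. ] [91.9 24.7] 38.8
stack_1 0.9 2902 [190. 139. 296. 206.] [465.7 131.5] [22.9 91.5] 59.5
stack_1 0.8 2253 [224.  70. 291. 180.] [422.5 121.5] [86.2 23. ] 61.0
stack_1 0.65 1137 [198.  75. 270. 127.] [420.4  94.6] [20.7 58.2] 59.5
stack_1 0.65 2365 [388. 162. 416. 258.] [409.9 262.9] [83.7 22. ] 37.8
stack_1 0.59 2166 [170. 101. 234. 203.] [469.   96.2] [85.8 24.6] 60.7
stack_1 0.58 155 [235. 134. 298. 160.] [434.2 136.3] [18.  48.6] 37.8
stack_1 0.17 3359 [466. 278. 538. 348.] [432.6 400. ] [86.8 47. ] 81.4
```

View pics/w1.png

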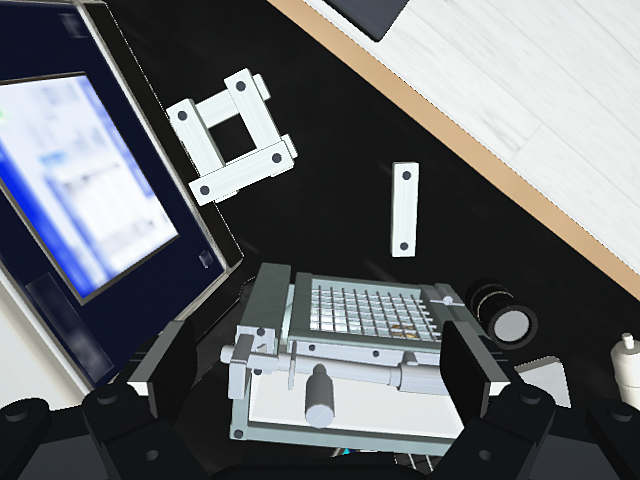

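```bash
cat > o.py <<'E'
import sys;from h import *
# orthophoto: name cx cy z half(mm) scale
def ortho(name,cx,cy,z,h=70,k=4):
    f=dict(np.load(f"f_{name}.npz"))
    n=2*h*k; mx=np.zeros((n,n),np.float32);my=mx.copy()
    for i in range(0,n):
        for j in range(n):
            r,c=proj(f,(cx+(n/2-i)/k/1000,cy+(n/2-j)/k/1000,z));mx[i,j]=c;my[i,j]=r
    return cv2.remap(f["pixels"],mx,my,cv2.INTER_LINEAR)
E
python3 - <<'E'
from o import *
k=3;h=65
out=[]
for cx,cy,z in((.411,.272,.015),(.446,.11,.045)):
    im=ortho("w1",cx,cy,z,h,k)
    for t in (150,190,215,230):
        _,l,st,ce=cv2.connectedComponentsWithStats((cv2.cvtColor(im,cv2.COLOR_BGR2GRAY)>t).astype(np.uint8))
        i=1+np.argmax(st[1:,4]);ys,xs=np.nonzero(l==i)
        P=np.c_[cx*1000+(h*k-ys)/k,cy*1000+(h*k-xs)/k].astype(np.float32);q=cv2.minAreaRect(P);print(t,np.round(q[0],1),np.round(q[1],1),round(q[2],1))
    for m in range(-60,61,20):
        for a in (0,1):
            c=int((h+m)*k); cv2.line(im,(c,0) if a else (0,c),(c,2*h*k) if a else (2*h*k,c),(0,0,255) if m==0 else (0,180,0),1)
    out.append(im)
cv2.imwrite("pics/o1.png",np.hstack(out))
E
```

```text
150 [411.7 272.8] [90.  22.6] 37.3
190 [411.7 272.9] [89.4 21.9] 37.4
215 [411.6 273. ] [89.2 21.5] 37.3
230 [411.7 273.1] [89.  21.2] 37.4
150 [449.2 106.9] [86.1 95.4] 60.4
190 [451.6 105.6] [85.8 89.6] 60.5
215 [466.9 132.5] [24.9 89. ] 59.3
230 [466.9 132.5] [24.5 89. ] 59.2
```

View pics/o1.png

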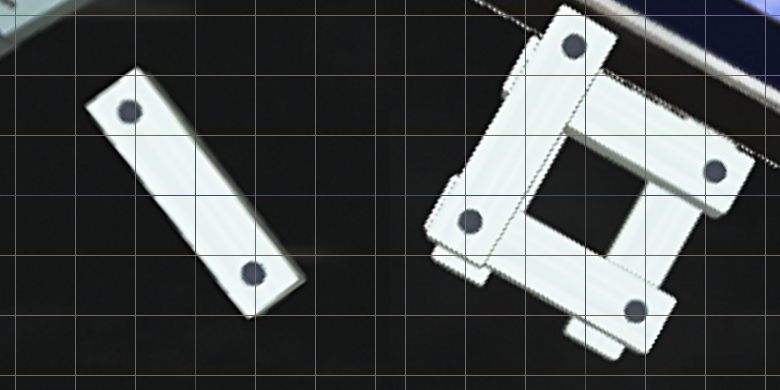

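The left panel confirms the loose slat at (411.7, 273.0) mm, angle 37.4°. The right panel shows stack_5 at about (467,132), long axis about -30.5°, with the free place to its right.

```bash
python3 plan.py .4117 .273 .26 127.4 1; python3 plan.py .4117 .273 .26 127.4 3 | tail -1
```

```text
pos [0.4493 0.2001 0.2601] total [-0.0376  0.0729 -0.0001] rv [-0.    0.   -1.38]
[-1.24, 8.11, 0.01] [-0.0, 0.0, -1.38]
[-0.46, 2.7, 0.0] [-0.0, 0.0, -0.46]
```

```bash
python3 -m inch '[[[-0.41,2.7,3],[0,0,-1.4],0.6],[[-0.41,2.7,4],[0,0,0],0.6],[[-0.41,2.7,4],[0,0,0],0.6],[[0,0,4],[0,0,0],0.6],[[0,0,4],[0,0,0],0.6],[[0,0,3],[0,0,0],0.6],[[0,0,1.5],[0,0,0],0.6],[[0,0,0],[0,0,0],0.6],[[0,0,0],[0,0,0],0.6]]' 40; python3 c.py w2 slat; python3 plan.py .4117 .273 .003 127.4 1
```

```text
t: 5.32
ee_pos: [0.4111, 0.2722, 0.0257]
orientation: [-0.321, 0.947, 0.0, 0.0]
contact_force: [1.0, 0.3, -0.4]
gripper_width: 0.0512
gripper_force: 0.0
slat 0.72 [299. 317.] [0.4119 0.2723] [0.4008 0.2639] [0.3562 0.2304] [0.3413 0.2192]
slat 0.49 [469.2 493.2] [0.4332 0.4014] [0.4182 0.3699] [0.3584 0.2438] [0.3384 0.2018]
slat 0.59 11552 [285. 196. 349. 409.] [410.2 272.5] [92.2 22.5] 37.2
pos [0.4111 0.2722 0.0258] total [ 0.0006  0.0008 -0.0228] rv [-0.02  0.07 -0.01]
[-0.09, 0.03, 2.28] [-0.02, 0.07, -0.01]
```

View pics/w2.png

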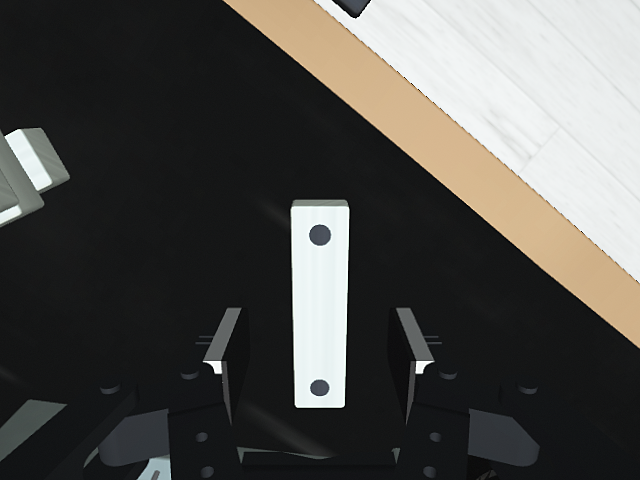

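The slat is centred between the fingers at (320,300) px, so I'll go down and grip.

```bash
python3 -m inch '[[[-0.1,0,1.2],[0,0,0],0.6],[[0,0,1.1],[0,0,0],0.6],[[0,0,0],[0,0,0],0.6],[[0,0,0],[0,0,0],0],[[0,0,0],[0,0,0],0],[[0,0,0],[0,0,0],0],[[0,0,0],[0,0,0],0],[[0,0,-1],[0,0,0],0],[[0,0,-4],[0,0,0],0],[[0,0,-5],[0,0,0],0]]' 40
python3 - <<'E'
import numpy as np
c5=np.array([466.9,132.5]);
for a in (59.3,60.4): u=np.array([np.cos(np.radians(a)),np.sin(np.radians(a))]);print(c5-56*u)
E
python3 plan.py .452 .105 .16 60 7
```

```text
t: 6.72
ee_pos: [0.4109, 0.2723, 0.1033]
orientation: [-0.321, 0.947, -0.0, -0.001]
contact_force: [1.4, 0.7, -1.2]
gripper_width: 0.0211
gripper_force: 39.4
[438.3095966   84.34827279]
[439.23925547  83.80828395]
pos [0.4109 0.2723 0.1033] total [ 0.0411 -0.1673  0.0567] rv [-3.000e-02 -9.000e-02  6.739e+01]
[0.99, -2.26, -0.81] [-0.0, -0.01, 9.63]
[0.59, -2.39, -0.81] [-0.0, -0.01, 9.63]
[0.19, -2.45, -0.81] [-0.0, -0.01, 9.63]
[-0.23, -2.45, -0.81] [-0.0, -0.01, 9.63]
[-0.63, -2.38, -0.81] [-0.0, -0.01, 9.63]
[-1.02, -2.24, -0.81] [-0.0, -0.01, 9.63]
[-1.38, -2.04, -0.81] [-0.0, -0.01, 9.63]
```

```bash
python3 plan.py .39 .025 .2 60 8
```

```text
pos [0.4109 0.2723 0.1033] total [-0.0209 -0.2473  0.0967] rv [-3.000e-02 -9.000e-02  6.739e+01]
[2.09, -2.3, -1.21] [-0.0, -0.01, 8.42]
[1.73, -2.58, -1.21] [-0.0, -0.01, 8.42]
[1.33, -2.8, -1.21] [-0.0, -0.01, 8.42]
[0.91, -2.97, -1.21] [-0.0, -0.01, 8.42]
[0.46, -3.07, -1.21] [-0.0, -0.01, 8.42]
[0.01, -3.1, -1.21] [-0.0, -0.01, 8.42]
[-0.45, -3.07, -1.21] [-0.0, -0.01, 8.42]
[-0.89, -2.97, -1.21] [-0.0, -0.01, 8.42]
```

```bash
python3 -m inch '[[[2.1,-2.3,-1.2],[0,0,8.4],0],[[1.7,-2.6,-1.2],[0,0,8.4],0],[[1.3,-2.8,-1.2],[0,0,8.4],0],[[0.9,-3,-1.2],[0,0,8.4],0],[[0.5,-3.1,-1.2],[0,0,8.4],0],[[0,-3.1,-1.2],[0,0,8.4],0],[[-0.5,-3.1,-1.2],[0,0,8.5],0],[[-0.9,-3,-1.2],[0,0,8.5],0],[[0,0,0],[0,0,0],0],[[0,0,0],[0,0,0],0]]' 
python3 c.py w3
python3 - <<'E'
from o import *
k=4;h=70;cx,cy,z=.446,.11,.045
out=[]
for nm in("w1","w3"):
    im=ortho(nm,cx,cy,z,h,k)
    for t in (150,190,215,230,240):
        _,l,st,ce=cv2.connectedComponentsWithStats((cv2.cvtColor(im,cv2.COLOR_BGR2GRAY)>t).astype(np.uint8))
        i=1+np.argmax(st[1:,4]);ys,xs=np.nonzero(l==i)
        P=np.c_[cx*1000+(h*k-ys)/k,cy*1000+(h*k-xs)/k].astype(np.float32);q=cv2.minAreaRect(P);print(t,np.round(q[0],1),np.round(q[1],1),round(q[2],1))
    out.append(im[:,80:480])
o=np.hstack(out);cv2.imwrite("pics/o2.png",o)
E
```

```text
t: 7.98
ee_pos: [0.3914, 0.0241, 0.1982]
orientation: [0.258, 0.966, 0.0, 0.0]
contact_force: [0.4, -0.7, -1.1]
gripper_width: 0.0208
gripper_force: 39.5
150 [449.2 107. ] [86.  95.5] 60.5
190 [451.6 105.6] [85.8 89.6] 60.5
215 [466.9 132.4] [25.  89.2] 59.5
230 [467.  132.5] [24.7 88.9] 59.3
240 [467.  132.5] [24.4 88.9] 59.3
150 [426.4 100.1] [62.9 50. ] 60.6
190 [426.3 100. ] [62.2 49.2] 60.4
215 [426.3 100.1] [61.8 48.8] 60.3
230 [465.7 130.7] [21.  88.5] 59.2
240 [426.4 100.1] [61.4 48.5] 60.3
```

View pics/o2.png

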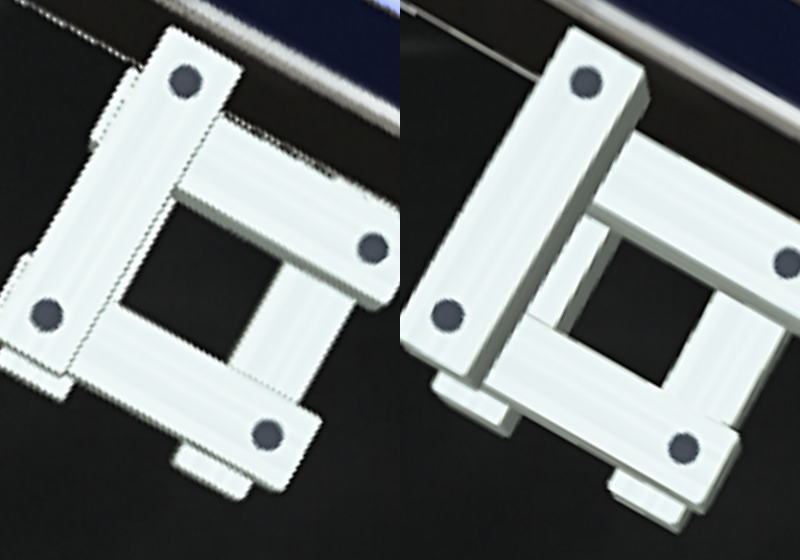

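Both views agree on stack_5: the holes fall on the same plan points, which confirms its top at 45 mm. Its centre is (466.5,130.9) and its axis -30.7°, so the free place is at about (437.9,82.7).

```bash
python3 plan.py .437 .0832 .0655 59.3 1
```

```text
pos [0.3914 0.0243 0.198 ] total [ 0.0456  0.0589 -0.1325] rv [ 0.   -0.02  0.79]
[-1.02, 7.38, 13.25] [0.0, -0.02, 0.79]
```

```bash
python3 -m inch '[[[-0.25,1.85,2],[0,0,0.8],0],[[-0.25,1.85,3],[0,0,0],0],[[-0.25,1.85,3],[0,0,0],0],[[-0.25,1.85,2.5],[0,0,0],0],[[0,0,1.75],[0,0,0],0],[[0,0,1],[0,0,0],0],[[0,0,0],[0,0,0],0],[[0,0,0],[0,0,0],0]]';python3 plan.py .437 .0832 .0335 59.3 1
```

```text
t: 9.02
ee_pos: [0.4381, 0.0825, 0.0661]
orientation: [0.265, 0.964, 0.0, 0.0]
contact_force: [-0.2, 0.6, -1.1]
gripper_width: 0.0207
gripper_force: 39.5
pos [0.4381 0.0825 0.0661] total [-0.0011  0.0007 -0.0326] rv [ 0.02  0.04 -0.09]
[0.13, 0.0, 3.26] [0.02, 0.04, -0.09]
```

```bash
python3 -m inch '[[[0.13,0,1.2],[0,0,0],0],[[0,0,1.2],[0,0,0],0],[[0,0,0.6],[0,0,0],0],[[0,0,0.2],[0,0,0],0],[[0,0,0],[0,0,0],0]]';python3 -m inch '[[[0,0,0.1],[0,0,0],0],[[0,0,0],[0,0,0],0]]'
```

```text
t: 9.65
ee_pos: [0.4368, 0.0831, 0.0335]
orientation: [0.266, 0.964, -0.0, -0.0]
contact_force: [-0.2, -0.5, -1.0]
gripper_width: 0.0208
gripper_force: 39.5
t: 9.9
ee_pos: [0.4369, 0.0831, 0.0327]
orientation: [0.266, 0.964, 0.0, 0.0]
contact_force: [0.9, -0.6, -0.8]
gripper_width: 0.0209
gripper_force: 39.5
```

```bash
python3 -m inch '[[[0,0,0.05],[0,0,0],0],[[0,0,0],[0,0,0],0]]';python3 -m inch '[[[0,0,0.05],[0,0,0],0],[[0,0,0],[0,0,0],0]]'
```

```text
t: 10.15
ee_pos: [0.4369, 0.0831, 0.0324]
orientation: [0.266, 0.964, 0.0, 0.0]
contact_force: [-1.3, 0.1, 5.9]
gripper_width: 0.0207
gripper_force: 40.2
t: 10.4
ee_pos: [0.4369, 0.0831, 0.0323]
orientation: [0.266, 0.964, 0.0, 0.0]
contact_force: [-5.4, -0.1, 18.5]
gripper_width: 0.0211
gripper_force: 41.7
```

```bash
python3 -m inch '[[[0,0,-0.07],[0,0,0],0],[[0,0,0],[0,0,0],0.4],[[0,0,0],[0,0,0],0.4],[[0,0,0],[0,0,0],0.4],[[0,0,-1.5],[0,0,0],0.4],[[0,0,-4],[0,0,0],0.4],[[0,0,-6],[0,0,0],0.4],[[0,0,-6],[0,0,0],0.4],[[0,0,-3],[0,0,0],0.4],[[2,-2,-2],[0,0,0],0.4],[[2,-3,0],[0,0,0],0.4]]' 30; python3 c.py w4 stack_1
python3 - <<'E'
from o import *
k=4;h=70;cx,cy,z=.446,.11,.045
o=ortho("w4",cx,cy,z,h,k);f=dict(np.load("f_w4.npz"));cv2.imwrite("pics/o3.png",np.hstack([cv2.resize(o,(400,400)),cv2.resize(f["pixels"],(400,300)).repeat(1,0) if 0 else cv2.copyMakeBorder(cv2.resize(f["pixels"],(400,300)),0,100,0,0,0)]))
E
```

```text
t: 11.78
ee_pos: [0.3768, 0.0606, 0.2583]
orientation: [0.265, 0.964, 0.0, 0.001]
contact_force: [0.0, -0.6, 0.3]
gripper_width: 0.0343
gripper_force: 0.0
stack_1 0.85 [243.8 435.5] [0.479  0.1359] [0.4663 0.1332] [0.4157 0.1225] [0.3988 0.119 ]
stack_1 0.81 [234.7 368.6] [0.4366 0.0831] [0.4271 0.0844] [0.3892 0.0896] [0.3766 0.0913]
stack_1 0.68 [264.3 399.7] [0.48   0.0952] [0.4673 0.0956] [0.4163 0.0971] [0.3994 0.0976]
stack_1 0.6 [207.1 398.4] [0.427  0.1213] [0.4182 0.1197] [0.3832 0.1134] [0.3715 0.1113]
stack_1 0.56 [229.8 418.9] [0.4575 0.1281] [0.4465 0.126 ] [0.4023 0.1177] [0.3876 0.1149]
stack_1 0.55 [246.  369.5] [0.4474 0.0783] [0.4371 0.0799] [0.3959 0.0865] [0.3822 0.0887]
stack_1 0.96 511 [410. 189. 442. 258.] [438.1 133.5] [21.6 59.8] 61.0
stack_1 0.9 1154 [352. 200. 425. 225.] [412.7 109.4] [62.  22.9] 60.5
stack_1 0.78 320 [358. 187. 382. 258.] [413.2  90.7] [21.2 58.8] 60.8
stack_1 0.76 2771 [423. 199. 454. 297.] [463.8 129.9] [25.8 92.1] 58.8
stack_1 0.61 1052 [357. 255. 419. 281.] [458.6  82.8] [61.2 25. ] 59.2
```

View pics/o3.png

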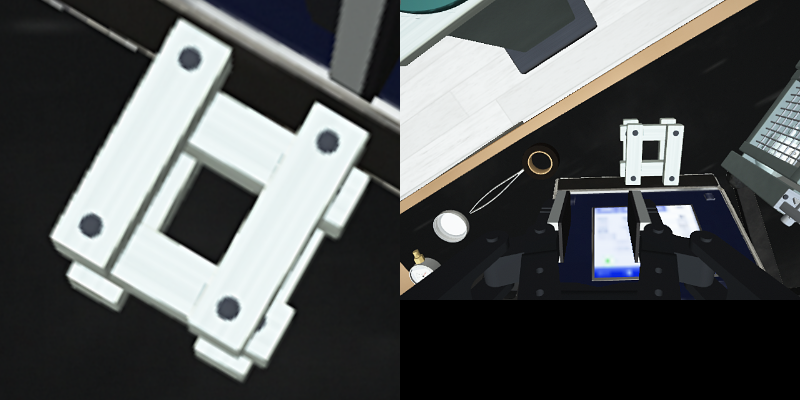

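The new slat lies flat and parallel beside stack_5 with a clear air gap. In the ortho panel its holes are at (326,141) and (228,308), and stack_5's are at (189,58) and (91,224). Next I'll measure the bolt.

```bash
python3 plan.py .46 .215 .3 90 5
```

```text
pos [0.3759 0.0604 0.2576] total [0.0841 0.1546 0.0424] rv [ 1.000e-02  5.000e-02 -3.085e+01]
[0.14, 3.52, -0.85] [0.0, 0.01, -6.17]
[-0.24, 3.51, -0.85] [0.0, 0.01, -6.17]
[-0.61, 3.47, -0.85] [0.0, 0.01, -6.17]
[-0.98, 3.38, -0.85] [0.0, 0.01, -6.17]
[-1.34, 3.26, -0.85] [0.0, 0.01, -6.17]
```

```bash
python3 -m inch '[[[0.1,3.5,-0.85],[0,0,-6.2],1],[[-0.2,3.5,-0.85],[0,0,-6.2],1],[[-0.6,3.5,-0.85],[0,0,-6.2],1],[[-1,3.4,-0.85],[0,0,-6.2],1],[[-1.3,3.3,-0.85],[0,0,-6.1],1],[[0,0,0],[0,0,0],1],[[0,0,0],[0,0,0],1]]'
cat > d.py <<'E'
from h import *
fs={"w1":dict(np.load("f_w1.npz"))}
import sys
fs["scene"]=eyes.grab_frame("scene");fs["top"]=eyes.grab_frame("top");fs["wr"]=eyes.grab_frame("wrist")
f=fs["wr"];cv2.imwrite("pics/w5.png",f["pixels"]);np.savez("f_w5",**{k:np.array(v) for k,v in f.items()})
w1={"bolt_knob":(398.2,318.2),"gate_edge":(352.8,288.6),"keeper_lip":(359,254.1)}
for n in ["bolt_knob","gate_edge","keeper_lip","gate_hinge"]:
    o=[]
    for c,f in fs.items():
        if c=="w1":
            if n in w1:o.append((c,ray(f,w1[n])))
            continue
        l=models.landmark_of(f,n)
        if l: print(n,c,round(l[0]["p"],2),np.round(l[0]["point"],1));o.append((c,ray(f,l[0]["point"])))
    if len(o)>1:print(n,[c for c,_ in o],*[np.round(x,4) for x in tri([r for _,r in o])])
    oo=[r for c,r in o if c!="top"]
    if len(oo)>1:print("  notop",*[np.round(x,4) for x in tri(oo)])
E
python3 d.py
```

```text
t: 12.8
ee_pos: [0.4603, 0.2161, 0.2992]
orientation: [-0.0, 1.0, -0.0, -0.0]
contact_force: [-0.1, -0.9, 0.1]
gripper_width: 0.0852
gripper_force: 0.0
bolt_knob scene 0.73 [189.5 235.3]
bolt_knob wr 0.82 [321.6 369.7]
bolt_knob ['w1', 'scene', 'wr'] [0.5117 0.2473 0.2001] [0.0017 0.0005 0.0015]
  notop [0.5117 0.2473 0.2001] [0.0017 0.0005 0.0015]
gate_edge scene 0.69 [284.9 266.2]
gate_edge top 0.59 [239.6 230.5]
gate_edge wr 0.59 [313.8 336.8]
gate_edge ['w1', 'scene', 'top', 'wr'] [ 0.6229  0.2678 -0.1102] [0.053  0.045  0.0435 0.0438]
  notop [ 0.6804  0.2869 -0.1736] [0.0422 0.0348 0.0435]
keeper_lip scene 0.55 [202.6 254.4]
keeper_lip top 0.52 [237.7 237.7]
keeper_lip wr 0.76 [326.8 312.5]
keeper_lip ['w1', 'scene', 'top', 'wr'] [0.5375 0.2133 0.1607] [0.0016 0.0006 0.0034 0.0024]
  notop [0.5349 0.2114 0.163 ] [0.0006 0.0003 0.0004]
gate_hinge scene 0.71 [211.3 195.1]
gate_hinge wr 0.71 [213.1 500.3]
gate_hinge ['scene', 'wr'] [0.4561 0.3437 0.1439] [0.0049 0.0049]
  notop [0.4561 0.3437 0.1439] [0.0049 0.0049]
```

View pics/w5.png

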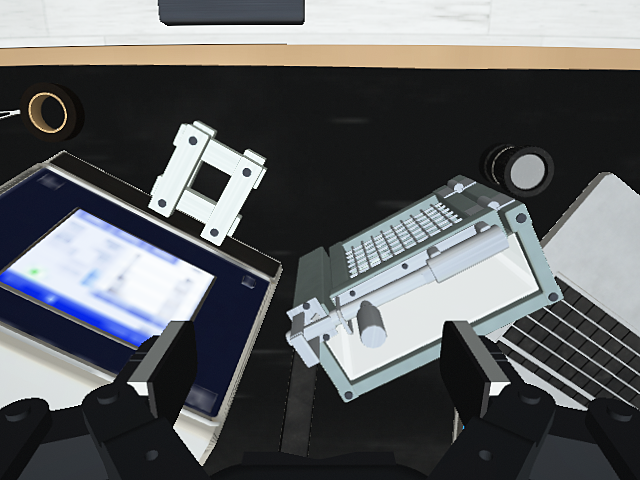

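The knob shows at (370,322), its top disc at about (373,337). The cage's rear top screws are at (554,296) and (348,395).

```bash
python3 - <<'E'
from h import *
a=dict(np.load("f_w5.npz"));b=dict(np.load("f_w1.npz"))
print("knobtop",tri([ray(a,(337,373)),ray(b,(412,320))]))
print("knobbase-ish z.19",atz(a,(322,370),.193),atz(b,(398,318),.193))
p,q=atz(a,(296,554),.147),atz(a,(395,348),.147);d=p-q;print(p,q,np.linalg.norm(d),np.degrees(np.arctan2(d[1],d[0])))
print(tri([ray(a,(395,348)),ray(b,(433,237))]))
# knob top disc, brightness crop
for nm,f,(r,c) in(("w5",a,(337,373)),("w1",b,(412,320))):
    g=cv2.cvtColor(f["pixels"],cv2.COLOR_BGR2GRAY)[r-45:r+25,c-30:c+30];cv2.imwrite(f"pics/k_{nm}.png",cv2.resize(f["pixels"][r-45:r+25,c-30:c+30],(400,466),interpolation=cv2.INTER_CUBIC))
cv2.imwrite("pics/k.png",np.hstack([cv2.imread("pics/k_w5.png"),cv2.imread("pics/k_w1.png")]))
E
```

```text
knobtop (array([0.51852625, 0.25059384, 0.20371148]), [np.float64(0.0010132297681595048), np.float64(0.0010132297681596442)])
knobbase-ish z.19 [0.51472664 0.24958661 0.193     ] [0.5170195  0.24894719 0.193     ]
[0.51748774 0.39672691 0.147     ] [0.60649975 0.24029132 0.147     ] 0.1799867551721146 119.63992123791532
(array([0.60946878, 0.24058506, 0.1432126 ]), [np.float64(7.84105961466522e-05), np.float64(7.841059614657024e-05)])
```

View pics/k.png

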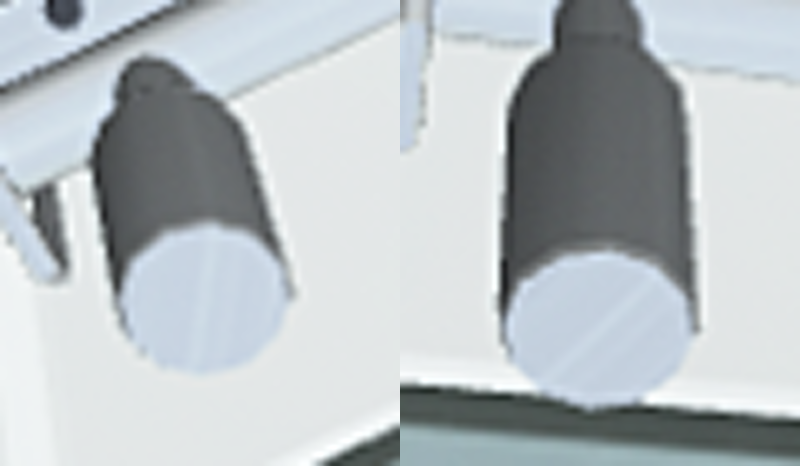

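The two crops show the knob's top disc centre at w5 (row 336.7, col 373.8) and w1 (row 416, col 320).

```bash
python3 - <<'E'
from h import *
a=dict(np.load("f_w5.npz"));b=dict(np.load("f_w1.npz"))
print("knobtop",tri([ray(a,(336.7,373.8)),ray(b,(416,320))]),atz(a,(336.7,373.8),.208),atz(b,(416,320),.208))
E
python3 plan.py .515 .2495 .3 29.6 6
```

```text
knobtop (array([0.51727663, 0.25043031, 0.20730909]), [np.float64(9.93921883557676e-05), np.float64(9.939218835566035e-05)]) [0.51699116 0.25031111 0.208     ] [0.51669808 0.25009233 0.208     ]
pos [0.4603 0.2161 0.2998] total [0.0547 0.0334 0.0002] rv [-0.    0.   60.49]
[-0.91, 0.56, -0.0] [-0.0, 0.0, 10.08]
[-0.8, 0.71, -0.0] [-0.0, 0.0, 10.08]
[-0.66, 0.84, -0.0] [-0.0, 0.0, 10.08]
[-0.51, 0.94, -0.0] [-0.0, 0.0, 10.08]
[-0.34, 1.01, -0.0] [-0.0, 0.0, 10.08]
[-0.15, 1.06, -0.0] [-0.0, 0.0, 10.08]
```

```bash
python3 -m inch '[[[-0.9,0.6,0],[0,0,10.1],0.6],[[-0.85,0.75,0],[0,0,10.1],0.6],[[-0.7,0.9,0],[0,0,10.1],0.6],[[-0.5,1,0],[0,0,10.1],0.6],[[-0.35,1.05,0],[0,0,10.1],0.6],[[-0.15,1.1,0],[0,0,10],0.6],[[0,0,2.5],[0,0,0],0.6],[[0,0,2.5],[0,0,0],0.6],[[0,0,2],[0,0,0],0.6],[[0,0,0],[0,0,0],0.6],[[0,0,0],[0,0,0],0.6]]' 40;python3 plan.py .517 .2504 .178 29.6 1; python3 c.py w6
```

```text
t: 14.92
ee_pos: [0.5172, 0.2519, 0.2306]
orientation: [0.503, 0.864, 0.0, 0.0]
contact_force: [0.3, -0.1, 0.6]
gripper_width: 0.0512
gripper_force: 0.0
pos [0.5172 0.2519 0.2306] total [-0.0002 -0.0015 -0.0526] rv [ 0.05  0.01 -0.  ]
[-0.12, -0.09, 5.26] [0.05, 0.01, -0.0]
```

View pics/w6.png

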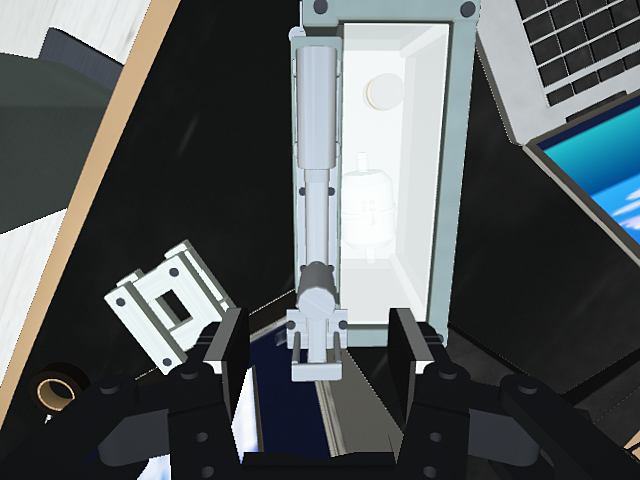

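The knob at (316,300) sits between the fingers and the gate lies straight along the image. I'll descend and grip.

```bash
python3 -m inch '[[[-0.1,-0.1,2],[0,0,0],0.6],[[0,0,2],[0,0,0],0.6],[[0,0,1.2],[0,0,0],0.6],[[0,0,0],[0,0,0],0.6],[[0,0,0],[0,0,0],0],[[0,0,0],[0,0,0],0],[[0,0,0],[0,0,0],0],[[0,0,0],[0,0,0],0],[[0,0,0],[0,0,0],0]]' 40
```

```text
t: 16.1
ee_pos: [0.5169, 0.2505, 0.1783]
orientation: [0.503, 0.864, 0.0, 0.0]
contact_force: [-0.2, -0.6, 6.3]
gripper_width: 0.0155
gripper_force: 39.1
```

```bash
python3 -m inch '[[[0,0,-0.2],[0,0,0],0],[[0,0,-0.2],[0,0,0],0],[[0,0,-0.15],[0,0,0],0],[[0,0,0],[0,0,0],0]]' 60; python3 - <<'E'
from h import *
f=eyes.grab_frame("wrist");print([ (r["p"],r["point"]) for r in models.landmark_of(f,"bolt_knob")[:1]]);cv2.imwrite("pics/w7.png",f["pixels"])
E
```

```text
t: 16.6
ee_pos: [0.5162, 0.2503, 0.1828]
orientation: [0.503, 0.864, -0.0, -0.0]
contact_force: [1.8, 2.1, -13.6]
gripper_width: 0.0149
gripper_force: 58.6
[(0.8, [345.5, 317.9])]
```

```bash
python3 -m inch '[[[0,0,0],[0,-2,0],0],[[0.0,0,-0.05],[0,-2,0],0],[[0,0,0],[0,0,0],0]]'; python3 -m inch '[[[0.3,0,0],[0,0,0],0],[[0.3,0,0],[0,0,0],0],[[0.3,0,0],[0,0,0],0],[[0,0,0],[0,0,0],0]]'
```

```text
t: 17.08
ee_pos: [0.5165, 0.2511, 0.1846]
orientation: [0.502, 0.864, -0.017, 0.031]
contact_force: [0.7, -1.3, -0.3]
gripper_width: 0.0155
gripper_force: 60.3
t: 17.58
ee_pos: [0.5121, 0.2587, 0.1835]
orientation: [0.503, 0.864, -0.017, 0.03]
contact_force: [1.2, 0.8, 6.3]
gripper_width: 0.0153
gripper_force: 60.9
```

```bash
python3 -m inch '[[[0.3,0,-0.1],[0,0,0],0],[[0.4,0,-0.05],[0,0,0],0],[[0.4,0,-0.03],[0,0,0],0],[[0.4,0,-0.03],[0,0,0],0],[[0,0,0],[0,0,0],0]]'; python3 -m inch '[[[0.4,0,-0.03],[0,0,0],0],[[0.4,0,-0.03],[0,0,0],0],[[0.4,0,-0.03],[0,0,0],0],[[0.2,0,-0.01],[0,0,0],0],[[0,0,0],[0,0,0],0]]'
python3 c.py w8 bolt_knob
```

```text
t: 18.2
ee_pos: [0.5044, 0.2719, 0.1841]
orientation: [0.503, 0.864, -0.017, 0.03]
contact_force: [2.6, 1.4, 0.8]
gripper_width: 0.0151
gripper_force: 60.4
t: 18.82
ee_pos: [0.4975, 0.2839, 0.1842]
orientation: [0.503, 0.864, -0.017, 0.03]
contact_force: [1.6, 1.9, 0.7]
gripper_width: 0.0155
gripper_force: 60.4
bolt_knob 0.94 [346.7 318.9] [0.5666 0.1637] [0.5561 0.182 ] [0.5141 0.2555] [0.5001 0.2799]
bolt_knob 0.6 [326.1 145.3] [0.4221 0.1059] [0.4251 0.1296] [0.4373 0.2247] [0.4414 0.2564]
```

View pics/w8.png

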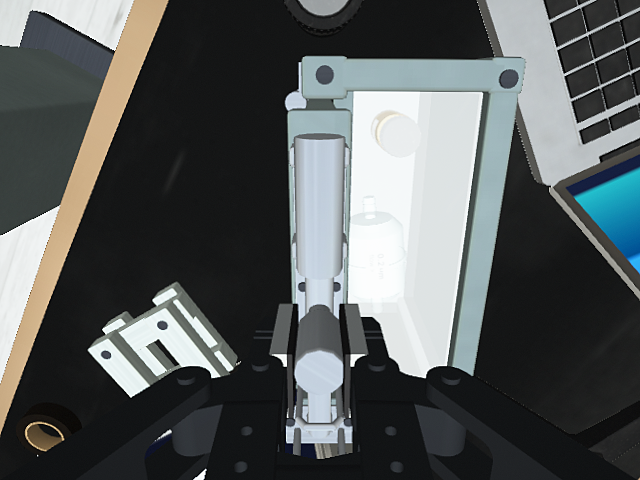

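The knob is gripped at (320,360) and drawn well back towards the hinge: about 38 mm at the tool, with no hooking force. The hinge pin shows at about (297,100). Now I'll work out the swing.

```bash
cat > sw.py <<'E'
from h import *
import sys
a=dict(np.load("f_w6.npz"));b=dict(np.load("f_w8.npz"))
print("pin",tri([ray(a,(33,297)),ray(b,(100,297))]))
H=np.array([float(sys.argv[1]),float(sys.argv[2]),0]);n=int(sys.argv[3]);st=float(sys.argv[4])
s=telemetry.get_state();p=np.array(s["ee_pos"]);q=R.from_quat(s["orientation"]);r=p-H;print("radius",np.hypot(r[0],r[1]))
w=R.from_rotvec([0,0,-np.radians(st)])
for i in range(n):
    p2=H+w.apply(p-H);print((q.inv().apply(p2-p)*100).round(2).tolist(),np.degrees(q.inv().apply([0,0,-np.radians(st)])).round(2).tolist());p=p2;q=w*q
E
python3 sw.py .454 .346 2 5
```

```text
pin (array([0.45078776, 0.34754663, 0.13327698]), [np.float64(0.0003229891618446072), np.float64(0.0003229891618445863)])
radius 0.07601723307750874
[-0.03, -0.66, 0.0] [0.35, 0.0, 4.99]
[-0.03, -0.66, 0.0] [0.35, 0.0, 4.99]
```

```bash
python3 -m inch '[[[0.2,0,-0.02],[0,0,0],0],[[0,0,0],[0,0,0],0]]' 70; python3 sw.py .4515 .3465 2 5
```

```text
t: 19.18
ee_pos: [0.4967, 0.2854, 0.1843]
orientation: [0.503, 0.864, -0.018, 0.03]
contact_force: [2.8, 0.2, 1.1]
gripper_width: 0.0154
gripper_force: 68.2
pin (array([0.45078776, 0.34754663, 0.13327698]), [np.float64(0.0003229891618446072), np.float64(0.0003229891618445863)])
radius 0.07600587928698821
[-0.05, -0.66, 0.0] [0.35, -0.0, 4.99]
[-0.05, -0.66, 0.0] [0.35, -0.0, 4.99]
```

```bash
python3 -m inch '[[[-0.05,-0.66,0],[0.35,0,5],0],[[-0.05,-0.66,0],[0.35,0,5],0],[[-0.05,-0.66,0],[0.35,0,5],0],[[0,0,0],[0,0,0],0]]'
```

```text
t: 19.68
ee_pos: [0.4794, 0.2757, 0.1844]
orientation: [0.611, 0.791, -0.021, 0.028]
contact_force: [4.0, 1.7, -1.1]
gripper_width: 0.0153
gripper_force: 68.3
```

```bash
python3 -m inch '[[[-0.05,-0.66,0],[0.35,0,5],0],[[-0.05,-0.66,0],[0.35,0,5],0],[[-0.05,-0.66,0],[0.35,0,5],0],[[-0.05,-0.66,0],[0.35,0,5],0],[[-0.05,-0.66,0],[0.35,0,5],0],[[0,-0.1,0],[0,0,0.7],0],[[0,0,0],[0,0,0],0],[[0,0,0],[0,0,0],0]]'
python3 c.py w9 bolt_knob gate_edge gate_hinge; python3 - <<'E'
from h import *
s=telemetry.get_state();p=s["ee_pos"];H=np.array([.4515,.3465]);r=p[:2]-H;r0=np.array([.4967,.2854])-H
print(np.hypot(*r),np.degrees(np.arctan2(r0[1],r0[0])-np.arctan2(r[1],r[0])),s["joint_pos"])
a=eyes.grab_frame("top")["pixels"][180:300,150:310];b=eyes.grab_frame("wrist")["pixels"]
cv2.imwrite("pics/end.png",np.hstack([cv2.resize(a,(400,300),interpolation=cv2.INTER_CUBIC),cv2.resize(b,(400,300))]))
E
```

```text
t: 20.68
ee_pos: [0.4465, 0.2707, 0.1845]
orientation: [0.771, 0.636, -0.027, 0.023]
contact_force: [5.8, -2.4, -0.6]
gripper_width: 0.0149
gripper_force: 68.4
bolt_knob 0.95 [345.6 320.9] [0.4227 0.1348] [0.4264 0.1555] [0.4415 0.2385] [0.4465 0.2661]
gate_edge 0.64 [392.4 320.5] [0.4123 0.0826] [0.417  0.1083] [0.436  0.2107] [0.4423 0.2449]
gate_hinge 0.85 [110.4 293.9] [0.4417 0.3378] [0.4437 0.3395] [0.4516 0.3465] [0.4543 0.3488]
gate_hinge 0.53 [363.3 526. ] [0.6059 0.0779] [0.5926 0.1039] [0.539  0.2082] [0.5211 0.2429]
0.07597024942686141 40.28270019743962 [ 0.42103269  0.30885062 -0.1128626   1.1884718  -0.05825354  2.18525056]
```

View pics/end.png

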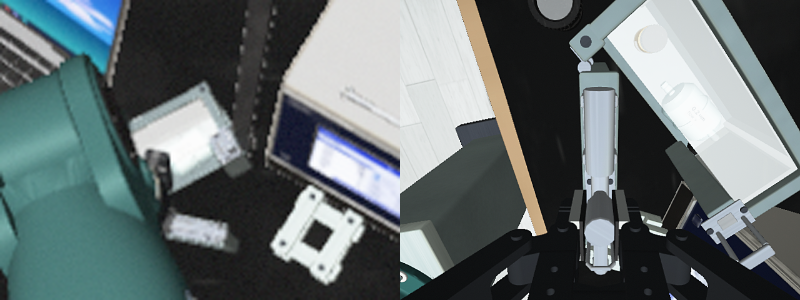

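The gate stands open about 40°, with the knob held in the gripper at (600,235). The stack is complete and undisturbed at (320,235), so I'm handing the job in.

```bash
python3 -c "
from cell import order;print(order.job_done())"
```

```text
the job is handed in; nothing more can be done
None
```

The slat lies flat on the stack's top layer, parallel to the single slat with an air gap; the bolt is drawn about 37 mm, and the gripper holds the gate open at about 40° by the bolt's knob; handed in at about 21 s, with no verdict returned.

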